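# Level a model-railway track module and hold the spirit level down

### The job

Take the yellow spirit level out of the blue parts tray, lay it lengthwise on the white strip of the track module and let go of it, so that its bubble shows the slope. Then turn the module's black levelling-foot knob until the bubble stands between the two black lines, let go of the knob, and press the level down onto the strip with a steady push of about 10 N. Finish while still pressing, with the bubble between the lines; leave everything else where it is.

Things in the scene. Friction and masses are not known exactly. Their poses are not given: they have to be found in the camera images.
- level: Spirit level: yellow bar 140 long (its x), 24 wide (its y), 30 high, about 200 g, vial up, in one of the tray's compartments. Origin: centre of its underside. The green vial runs along x in the middle of the top, its bubble is pale. It may be pressed anywhere on top (solid at 30 mm; the vial's drawn crown is not felt).
- bubble (a joint): Where the bubble stands in its vial, as an angle in rad about the vial's 0.4 m curve: 0 centred, positive towards the level's +x end. It runs uphill: the value is the slope of the level (7 mm per degree), settled after about 0.6 s. The readings are noisy: average 30. The bubble is 14 mm long, the black lines 20 mm apart, so it is between them within 3 mm, 0.0075 rad, of 0.
- strip (a point): Middle of the module's white strip, on its top face, about 62 mm above the table. Strip 44 wide (point x), 190 long (point y), 2 mm proud of the deck; y points from the deck's hinged side to its foot side, z is the deck's normal. The strip's middle lies 55 mm from the deck's +x edge.
- deck: The module's deck, 240 (x) by 260 (y), with flat track beside the strip. It tilts about its own x axis; origin on that hinge line, midway along x, 10 mm inside its -y edge and 20 mm below its top face. y points to the foot side. At the start it sags there by 1 to 2.1 degrees.
- house (a point): Centre of the roof top of the green town house fixed on the deck: 72 by 82, 106 mm high above the deck; keep the gripper clear of it.
- foot_top (a point): Centre of the top of the black round levelling-foot knob, on its axis: diameter 40, 32 high above the deck, gripping flanks 6 to 30 mm above the deck. Clockwise from above raises the foot side: 0.84 degree of slope per radian, the knob rising 3 mm per radian. Stiff (0.12 N m), stays where left. It needs 1.2 to 2.4 rad in all, one or two grasps, and can go 2.4 rad too far.
- tray: Blue open tray fixed to the table, 190 (x) by 286 (y), walls 20 high and 4 thick, floor 4 thick. Three compartments side by side along its y, each 90 wide and 182 long, centres at y = -94, 0, 94. Origin: centre of its underside. It lies left or right of the module. Things in it lie roughly along its x.
- wagon: Red model goods wagon, 110 x 31 x 47 high, in a tray compartment. Origin: centre of underside. Leave alone.
- buffer: Small red-and-brown buffer stop, 60 x 30 x 36 high, in a tray compartment. Origin: centre of underside. Leave alone.
- glue: White glue bottle, 44 across, 100 high, at the back. Origin: underside. Leave alone.
- paint: Paint jar with red cap, 48 across, 50 high, at the back. Origin: underside. Leave alone.
- cup: Blue ceramic cup, 72 across, 85 high, at the left side. Origin: underside. Leave alone.
- station: Model brick station building, 100 x 150 x 78 high, at the right side. Origin: underside. Leave alone.
- loco: Orange model railcar, 170 x 32 x 50 high, at the left side. Origin: underside. Leave alone.

How it is judged (in metres and radians):
On the way, in this order (a step that is already met when the one before it is completed fails the run):
1. the level is lifted out of the tray (z of level in the frame of tray above 0.05 m and contact force between the fingers and level above 1 N), for 0.1 s.
2. the level lies lengthwise on the strip, let go, at rest, its bubble showing the slope (x of level in the frame of strip between -0.018 and 0.018 m and y of level in the frame of strip between -0.03 and 0.03 m and z of level in the frame of strip between -0.004 and 0.005 m and angle between the x axis of level and the y axis of strip, either way round below 0.2 rad and angle between level's own z axis and vertical below 0.12 rad and contact force between each of the arm, the fingers and level below 0.1 N and linear speed of level below 0.01 m/s and (value of joint bubble above 0.0125 rad or value of joint bubble below -0.0125 rad)), for 0.3 s.
3. the foot is turned until the bubble stands between the lines, the level lying untouched on the strip (x of level in the frame of strip between -0.018 and 0.018 m and y of level in the frame of strip between -0.03 and 0.03 m and z of level in the frame of strip between -0.004 and 0.005 m and angle between the x axis of level and the y axis of strip, either way round below 0.2 rad and angle between level's own z axis and vertical below 0.12 rad and value of joint bubble between -0.0075 and 0.0075 rad and contact force between the fingers and level below 0.1 N), for 0.4 s.
At the end, for the whole second after the job is handed in: The level lies on the strip (centre within 18 mm across and 30 mm along it, within 0.2 rad of its direction, flat on it), the bubble is within 3 mm (0.0075 rad) of centre, and the fingers still press: over 4 N on the level, and the level (2 N of weight) bears on the module with 6 to 30 N (x of level in the frame of strip between -0.018 and 0.018 m and y of level in the frame of strip between -0.03 and 0.03 m and z of level in the frame of strip between -0.004 and 0.005 m and angle between the x axis of level and the y axis of strip, either way round below 0.2 rad and angle between level's own z axis and vertical below 0.12 rad and value of joint bubble between -0.0075 and 0.0075 rad and contact force between the fingers and level above 4 N and contact force between level and module between 6 and 30 N and linear speed of level below 0.01 m/s); the arm keeps its last pose, push and grip.
It fails at once if something else was moved by more than 25 mm (distance of any of wagon, buffer, glue, paint, cup, station, loco from where it was at the start of the episode above 0.025 m).
It also fails if it takes over 72 s, if anything falls off the work surface, if the arm or the gripper's body presses on something with over 40 N, if the wrist force passes 120 N, or if a joint passes its speed limit or range.

### The arm

A 7-joint arm with a two-finger parallel gripper is mounted at the origin on the work surface. World frame = base frame: x ahead of the robot, y to its left, z up, the work surface at z = 0. Lengths are in m, angles in degrees, forces in N, time in s.
With the tool pointing down it reaches from about 0.4 to 0.875 m from the base axis. Payload 19.3 kg.
Tool frame: the origin (TCP) lies on the centre line of the jaws, within the pads' length; the fingertips stand 22 mm ahead of it and the grasp point (between the pads) lies 3 mm ahead of it; z points along the fingers, x is the direction in which the jaws open and shut, and the axes are right-handed (so a half turn about z gives the same grasp; the last joint's range is limited). The gripper opens to 85 mm and grips with 20 to 120 N. Pads are 22 mm wide; open, the fingers measure 114 mm over their backs; the gripper's body (76 mm by 85 mm) begins 54 mm behind the grasp point. The pads swing forward as they close: fully open they stand 13 mm farther back than shut.
Start: joints at [73.213, 29.874, -2.08, 91.645, 1.215, 58.505, -6.463], TCP at [0.138, -0.61, 0.253] pointing down, gripper open.
Joint ranges: [-166.77, 166.77], [-17.47, 122.26], [-85.68, 81.53], [9.62, 139.38], [-72.42, 252.41], [9.2, 110.78], [-144.41, 144.41]. Speed limits (degrees/s): [108.29, 108.29, 136.94, 136.94, 172.46, 172.46, 172.46].

### API

Orientations are given as [roll, pitch, yaw] about the fixed x, y, z axes, in that order (R = Rz(yaw) Ry(pitch) Rx(roll)).
In Python, from station import bot, cams gives the robot as it stands. The module is installed in compiled form; this text tells all that it offers.
- The arm moves only by the tool step_arm, never from a script. Its argument "steps" is one flat list of numbers, 6 for each row, row after row: the shift along the world's x, y, z in mm, then the turn, a rotation vector about the world's x, y, z in rad. In form: [x, y, z, wx, wy, wz, x, y, z, wx, wy, wz, ...]. A call has 1 to 5 rows; each row shifts and turns the pose as measured when the row begins; what a row does not reach is not made up. A row lasts 1/10 s, in which the tool goes at most 50 mm and 8.59 degrees, less where a joint would pass 70% of its speed; a pose out of reach is approached as far as the arm can. A call with a gripper value outside its range is refused whole. "hand" is the closure in counts, from 0 (fully open) to 255 (shut), set as the call begins (left out, the last holds). The fingers move at their own pace and stop on an object; "grip_force" is the grip in N (left out, the last holds). Time passes only in rows, so rows that do not move let the fingers close. It gives the time, the measured TCP pose, the force and the opening at its end, in the units of the state.
- bot.observe(): the state, without advancing time (a new reading comes with each control period).
- cams.snapshot(name): name is "scene" or "top"; returns a dict with "pixels" (480x640x3 uint8, red, green, blue), "z_map" (480x640 float32, m along the optical axis (not along the pixel's ray), 0 where there is no reading), "fov_y" (degrees; the focal length in pixels is half the picture's height over the tangent of half this angle, whatever the lens; pixels are square), "cx", "cy" (the principal point, pixels), "R" (3x3) and "t" (3): a world point X has camera coordinates R X + t. Camera axes: x right, y down, z forward; pixel columns grow to the right and rows downward; lengths in m; the calibration is good to about 2 mm. A picture is of the moment at which its call begins.
- bot.close_job(): hands the job in, once; it reports no verdict.
Trained networks look in the newest picture that a camera, given by its name, has taken for a name from the list of things; names that differ only in an ending like _2 or _b are one class to them, and where a whole thing is asked for, a point or a joint stands for the part that bears it (a point fixed in the world has none). Each returns a list of dicts, best first, with "confidence" (0 to 1); they miss things now and then, are a little off and sometimes report something else, mostly with a low value. They report only what shows in the picture. A call takes as long as a camera call.
- cams.masks_of(camera, thing): "pixels" (480x640 bool, what is visible of it) and "box" ([left, top, right, bottom] in pixels, round what is visible of it).
- cams.landmark_of(camera, thing): "uv" ([column, row] in pixels: a listed point, or the origin of a listed thing).
The state is a dict: "time_s": time; "joints": joint angles; "qvel": joint speeds; "effort": joint torques, N m; "ee_pos": TCP position; "tool_rot": TCP orientation; "ft_force": force on the tool from outside, world axes, zero at the start; "wrist_torque": the same for the moment, N m; "width": finger opening in m.
Only numpy, scipy, OpenCV 4.12 (cv2) and the standard library are available. Lean on these libraries where they do the work, as an engineer would, in place of code of your own. Each camera call takes 0.05 s, during which the arm holds its last target. There are 200 camera calls.

## Working session

There is one attempt and no reset: what is moved stays moved. The work goes in short steps, Python scripts to look and compute and a tool call to move; the robot and the scene stay as the last step left them, time stands still between calls to the robot, and variables do not carry over. Pictures are saved under pics/ and viewed, about 8 in all and at most 12, crops included, and the job is handed in when it is done.

Besides the shell and the picture viewer there is one more tool, called after "Request:" as name(argument=value, ...), one argument or row to a line, values as JSON. step_arm: Moves the arm, as the interface text tells. Its arguments: {"type":"object","properties":{"steps":{"type":"array","items":{"type":"number"}},"hand":{"type":"number"},"grip_force":{"type":"number"}},"required":["steps"]}

```bash
mkdir -p pics
cat > h.py <<'E'
import numpy as np, cv2
from station import bot, cams
def snap(n):
    s=cams.snapshot(n); s['f']=240/np.tan(np.radians(s['fov_y']/2)); return s
def world(s,u,v,d=None):
    u=np.asarray(u,float);v=np.asarray(v,float)
    if d is None: d=s['z_map'][np.round(v).astype(int),np.round(u).astype(int)]
    c=np.stack([(u-s['cx'])/s['f']*d,(v-s['cy'])/s['f']*d,d],-1)
    return (c-s['t'])@s['R']
def at_z(s,u,v,z):
    a=world(s,u,v,1.0); o=-s['R'].T@s['t']; return o+(a-o)*(z-o[2])/(a[2]-o[2])
def proj(s,X):
    c=s['R']@np.asarray(X)+s['t']; return c[:2]/c[2]*s['f']+[s['cx'],s['cy']]
def save(s,name,box=None,k=1):
    p=s['pixels'][:,:,::-1]
    if box: p=p[box[1]:box[3],box[0]:box[2]]
    cv2.imwrite('pics/'+name,cv2.resize(p,None,fx=k,fy=k,interpolation=cv2.INTER_CUBIC))
E
python3 - <<'E'
from h import *
np.set_printoptions(precision=4,suppress=True)
o=bot.observe(); print({k:o[k] for k in('time_s','ee_pos','tool_rot','width','ft_force')})
for n in('scene','top'):
    s=snap(n); save(s,n+'0.png'); print(n,'cam',-s['R'].T@s['t'],s['f'])
    for t in['level','strip','deck','house','foot_top','tray','wagon','buffer','bubble']:
        L=cams.landmark_of(n,t)
        M=cams.masks_of(n,t)
        r=[t]
        if L: u,v=L[0]['uv']; r+=[L[0]['confidence'],np.round(L[0]['uv']),world(s,u,v)]
        if M:
            m=M[0]['pixels']&(s['z_map']>0); vv,uu=np.nonzero(m); P=world(s,uu,vv); r+=[M[0]['confidence'],M[0]['box'],'med',np.median(P,0),'z95',np.percentile(P[:,2],95)]
            (c,wh,a)=cv2.minAreaRect(P[:,:2].astype(np.float32)*1000); r+=[c,wh,a]
        print(*r)
E
```

```text
{'time_s': 0.0, 'ee_pos': array([ 0.138 , -0.6093,  0.2527]), 'tool_rot': array([179.9952,   0.0657, -77.2368]), 'width': 0.08517373200640779, 'ft_force': array([ 0.362 ,  0.6955, -0.1307])}
scene cam [1.4933 0.4625 0.9098] 469.37909668843787
level 0.76 [272. 198.] [ 0.5689 -0.1315  0.0158] 0.95 [251.9, 178.5, 291.0, 211.3] med [ 0.5627 -0.1372  0.0306] z95 0.03829093026022239 (548.6437377929688, -152.72683715820312) (56.55972671508789, 157.25267028808594) 80.59337615966797
strip 0.9 [366. 223.] [0.5967 0.1783 0.0615] 0.57 [320.4, 158.8, 433.9, 257.1] med [0.5427 0.1838 0.0614] z95 0.1539950410357931 (431.57177734375, 179.99560546875) (447.6550598144531, 261.08782958984375) 6.2566046714782715
deck 0.62 [341. 208.] [0.5722 0.0924 0.0641] 0.86 [322.9, 155.0, 429.7, 258.7] med [0.5424 0.1829 0.0613] z95 0.15354137921609368 (441.9232177734375, 169.63050842285156) (428.97930908203125, 284.0821228027344) 6.040839672088623
house 0.58 [369. 162.] [0.4698 0.127  0.1637] 0.96 [321.5, 155.6, 437.3, 256.8] med [0.5427 0.1841 0.0612] z95 0.1533659651948482 (428.6971435546875, 168.18893432617188) 
[... 473 characters left out ...]
5058594, 220.46087646484375) 84.02427673339844
wagon 0.61 [247. 187.] [ 0.5741 -0.2148  0.0314] 0.92 [233.5, 165.4, 260.0, 198.0] med [ 0.5688 -0.2178  0.0432] z95 0.05406802827111247 (536.7447509765625, -241.35482788085938) (78.03672790527344, 157.22817993164062) 84.15126037597656
buffer 0.51 [222. 180.] [ 0.5702 -0.311   0.0203] 0.7 [212.9, 177.2, 232.1, 187.6] med [ 0.5727 -0.3185  0.0167] z95 0.04083428565468402 (558.646728515625, -320.1608581542969) (34.933021545410156, 59.78028869628906) 69.03425598144531Traceback (most recent call last):
  File "<stdin>", line 7, in <module>
ValueError: it knows: buffer, cup, deck, foot_top, glue, house, level, loco, paint, station, strip, tray, wagon
```

Run:
```python
from h import *
np.set_printoptions(precision=4,suppress=True)
n='top'
s=snap(n); save(s,n+'0.png'); print(n,'cam',-s['R'].T@s['t'],s['f'])
for t in['level','strip','deck','house','foot_top','tray','wagon','buffer']:
    L=cams.landmark_of(n,t)
    M=cams.masks_of(n,t)
    r=[t]
    if L: u,v=L[0]['uv']; r+=[L[0]['confidence'],np.round(L[0]['uv']),world(s,u,v)]
    if M:
        m=M[0]['pixels']&(s['z_map']>0); vv,uu=np.nonzero(m); P=world(s,uu,vv); r+=[M[0]['confidence'],M[0]['box'],'med',np.median(P,0),'z95',np.percentile(P[:,2],95)]
        (c,wh,a)=cv2.minAreaRect(P[:,:2].astype(np.float32)*1000); r+=[c,wh,a]
    print(*r)
```

```text
top cam [0.4837 0.0216 1.2337] 499.30514431330215
level 0.69 [360. 246.] [ 0.5631 -0.1335  0.0365] 0.97 [352.4, 218.9, 375.0, 277.5] med [ 0.5568 -0.1416  0.0345] z95 0.03926373399328726 (557.66259765625, -145.62445068359375) (30.191329956054688, 139.65936279296875) 78.51902770996094
strip 0.74 [228. 232.] [0.5946 0.1782 0.0643] 0.82 [163.6, 203.2, 284.4, 313.7] med [0.5316 0.1898 0.0609] z95 0.15709888629198873 (530.6796875, 196.33444213867188) (243.06167602539062, 273.791015625) 5.948268413543701
deck 0.94 [276. 254.] [0.544  0.0676 0.0629] 0.59 [165.4, 203.4, 283.5, 316.3] med [0.5315 0.1891 0.0608] z95 0.15660348690023432 (535.5545043945312, 197.15460205078125) (256.1632995605469, 276.8032531738281) 6.349222660064697
house 0.85 [246. 281.] [0.4797 0.1249 0.169 ] 0.66 [162.4, 202.2, 283.9, 314.2] med [0.5316 0.1892 0.0609] z95 0.15669354310314781 (535.41552734375, 197.72799682617188) (252.85891723632812, 275.94000244140625) 5.83526611328125
foot_top 0.51 [186. 283.] [0.4756 0.269  0.0871] 0.65 [350.7, 219.1, 374.8, 277.7] med [ 0.5568 -0.1416  0.0343] z95 0.039178073912519346 (557.43798828125, -145.2766876220703) (30.57727813720703, 140.12631225585938) 78.05938720703125
tray 0.92 [396. 252.] [ 0.5475 -0.217   0.0524]
wagon 0.67 [275. 253.] [0.5452 0.0687 0.0718] 0.58 [388.1, 221.2, 409.3, 269.8] med [ 0.5586 -0.223   0.0508] z95 0.0551013315840151 (563.7791137695312, -227.0570831298828) (32.3232421875, 116.88500213623047) 80.93853759765625
buffer 0.77 [436. 251.] [ 0.5537 -0.3269  0.01  ] 0.59 [424.8, 237.1, 448.0, 259.0] med [ 0.5602 -0.3222  0.0125] z95 0.04035043657496193 (559.3759155273438, -324.8133239746094) (38.608253479003906, 64.80278015136719) 60.54790496826172
```

View pics/scene0.png

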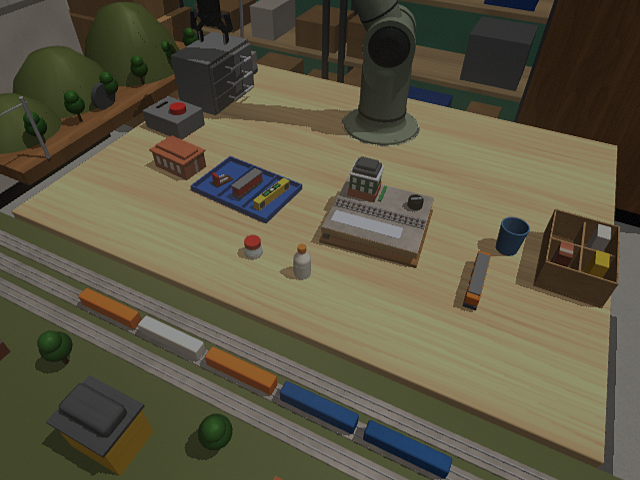

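View pics/top0.png

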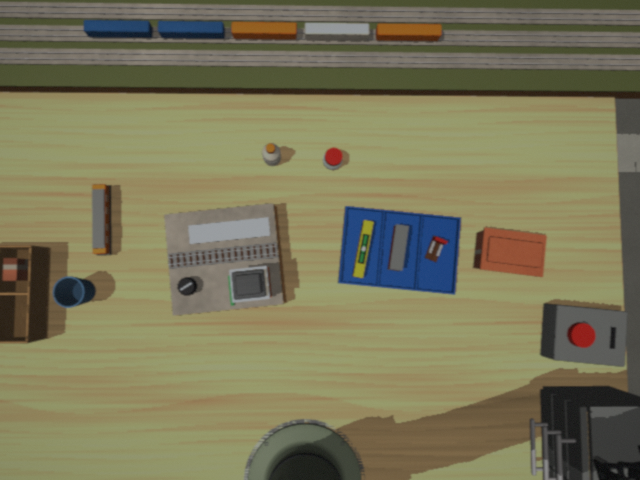

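The scene view shows the yellow level at (272,192) in the tray, the white strip at (366,223), the knob at (416,202) and the house at (366,180). The top view shows the level at (363,248), the strip at (229,230), the knob at (187,286) and the house at (249,285). The networks agree on these.

Run:
```python
from h import *
np.set_printoptions(precision=4,suppress=True)
s=snap('top'); hsv=cv2.cvtColor(s['pixels'],cv2.COLOR_RGB2HSV)
def rect(mask,box,name):
    m=np.zeros((480,640),bool); m[box[1]:box[3],box[0]:box[2]]=1; m&=mask
    n,l,st,_=cv2.connectedComponentsWithStats(m.astype(np.uint8)); 
    if n<2: print(name,'none');return
    m=l==1+np.argmax(st[1:,4]); v,u=np.nonzero(m&(s['z_map']>0)); P=world(s,u,v); z=np.median(P[:,2])
    Q=np.array([at_z(s,a,b,z) for a,b in zip(u,v)])
    c,w,a=cv2.minAreaRect(Q[:,:2].astype(np.float32)*1000)
    d=np.linalg.svd(Q[:,:2]-Q[:,:2].mean(0))[2][0] if len(Q)<6000 else 0
    print(name,len(Q),'z',z,'mean',Q.mean(0),'rect',c,w,a,'dir',np.degrees(np.arctan2(d[1],d[0])))
    return P
H,S,V=hsv[...,0],hsv[...,1],hsv[...,2]
rect((H>18)&(H<70)&(S>100)&(V>60),(340,205,390,290),'level')
rect((S<40)&(V>150),(180,210,280,250),'strip')
rect((V<60),(170,270,205,300),'knob')
for y in (215,230,245): print(hsv[y,200:260:20])
# deck plane fit from depth
v,u=np.mgrid[205:310,170:280]; P=world(s,u.ravel(),v.ravel()); P=P[(P[:,2]>.05)&(P[:,2]<.075)]
A=np.c_[P[:,:2],np.ones(len(P))]
for _ in range(4):
    c=np.linalg.lstsq(A,P[:,2],rcond=None)[0]; k=abs(A@c-P[:,2])<.003; A,P=A[k],P[k]
print('plane',c,len(P))
c,w,a=cv2.minAreaRect(P[:,:2].astype(np.float32)*1000);print(c,w,a)
v,u=np.mgrid[255:315,220:285]; P=world(s,u.ravel(),v.ravel()); P=P[P[:,2]>.1]
print('house',cv2.minAreaRect(P[:,:2].astype(np.float32)*1000),P[:,2].max())
save(s,'top1.png',(160,195,380,320),3)
```

```text
level 550 z 0.034368246910066375 mean [ 0.5578 -0.1413  0.0344] rect (558.32080078125, -141.58447265625) (25.220661163330078, 138.30078125) 78.62886810302734 dir 168.4811197121368
strip 1362 z 0.06164643323835883 mean [0.5999 0.1781 0.0616] rect (599.492431640625, 177.86163330078125) (41.7197380065918, 185.26222229003906) 6.102959632873535 dir 96.14758431862418
knob 200 z 0.08745025240021485 mean [0.4698 0.2653 0.0875] rect (469.2562255859375, 266.56610107421875) (43.005977630615234, 36.26494598388672) 89.9099349975586 dir -117.51511646871636
[[ 19  38 127]
 [ 17  39 131]
 [ 18  36 128]]
[[ 99  11 159]
 [103  11 160]
 [107  11 161]]
[[ 17  38 129]
 [ 19  36 135]
 [ 19  34 129]]
plane [ 0.0074 -0.031   0.0621] 6805
(532.9765625, 189.3043670654297) (239.40591430664062, 258.55902099609375) 5.033580303192139
house ((477.3495178222656, 91.76342010498047), (71.95140838623047, 140.89524841308594), 5.872295379638672) 1.2337034267400468
```

View pics/top1.png

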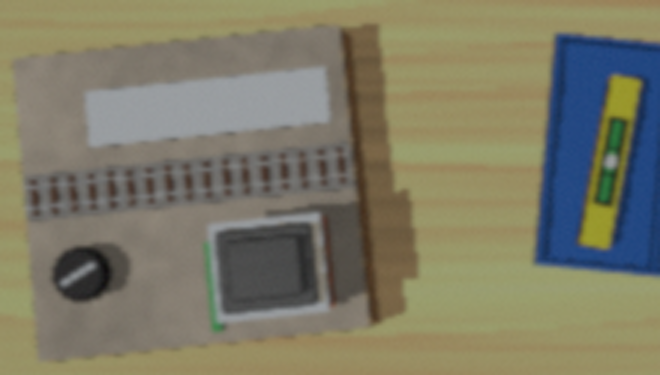

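Request:
step_arm(
  steps=[32, 36, -8, 0, 0, -0.033, 32, 36, -8, 0, 0, -0.033, 32, 36, -8, 0, 0, -0.033, 32, 36, -8, 0, 0, -0.033, 32, 36, -8, 0, 0, -0.033],
  hand=120,
  grip_force=40,
)

```text
time_s: 2.25
ee_pos: [0.2964, -0.4282, 0.2128]
tool_rot: [179.9, -0.2, -87.7]
ft_force: [1.6, -0.4, 0.0]
width: 0.0455
```

Request:
step_arm(
  steps=[32, 36, -8, 0, 0, -0.033, 32, 36, -8, 0, 0, -0.033, 32, 36, -8, 0, 0, -0.033, 32, 36, -8, 0, 0, -0.033, 32, 36, -8, 0, 0, -0.033],
)

```text
time_s: 2.75
ee_pos: [0.4596, -0.2427, 0.173]
tool_rot: [-179.9, -0.3, -97.6]
ft_force: [0.5, -1.0, 0.0]
width: 0.0452
```

Request:
step_arm(
  steps=[33, 34, -20, 0, 0, -0.023, 33, 34, -20, 0, 0, -0.023, 33, 33, -20, 0, 0, -0.022, 0, 0, 0, 0, 0, 0, 0, 0, 0, 0, 0, 0],
)

```text
time_s: 3.25
ee_pos: [0.56, -0.1363, 0.1137]
tool_rot: [-179.8, -0.2, -101.2]
ft_force: [-0.4, -1.3, 0.6]
width: 0.0454
```

Run:
```python
from h import *
s=snap('top'); save(s,'top2.png',(320,180,480,300),4)
o=bot.observe(); print(o['ee_pos'],o['tool_rot'],o['ft_force'],proj(s,o['ee_pos']))
```

```text
[ 0.55998657 -0.13585901  0.11371454] [-179.77376266   -0.18871462 -101.16611289] [0.57539744 2.06121315 0.66860784] [365.0754169 245.4227846]
```

View pics/top2.png

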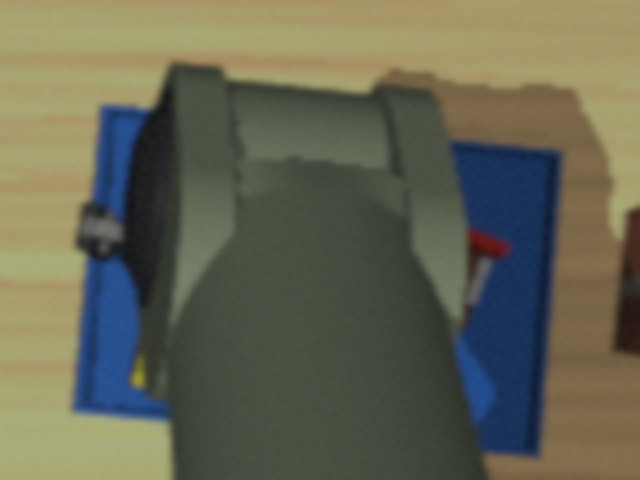

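The arm hides the level (only its end at crop (137,375) shows), so I trust the first measurement and go down.

Request:
step_arm(
  steps=[-2, -5, -20, 0, 0, 0, 0, 0, -25, 0, 0, 0, 0, 0, -20, 0, 0, 0, 0, 0, -13, 0, 0, 0, 0, 0, 0, 0, 0, 0],
)

```text
time_s: 3.8
ee_pos: [0.5572, -0.1458, 0.0363]
tool_rot: [-179.5, -0.2, -101.5]
ft_force: [-1.0, 0.3, 0.6]
width: 0.0454
```

Request:
step_arm(
  steps=[0, 0, 0, 0, 0, 0, 0, 0, 0, 0, 0, 0, 0, 0, 0, 0, 0, 0, 0, 0, 0, 0, 0, 0, 0, 0, 0, 0, 0, 0],
  hand=255,
)

```text
time_s: 4.3
ee_pos: [0.5582, -0.147, 0.0396]
tool_rot: [-179.3, -0.3, -101.5]
ft_force: [-0.2, -0.0, -1.8]
width: 0.023
```

Request:
step_arm(
  steps=[0, 0, 15, 0, 0, 0, 0, 0, 30, 0, 0, 0, 0, 0, 35, 0, 0, 0, 8, 0, 30, 0, 0, 0, 8, 10, 0, 0, 0, 0.145],
)

```text
time_s: 4.8
ee_pos: [0.5728, -0.1378, 0.1578]
tool_rot: [-179.4, -0.4, -93.3]
ft_force: [0.8, -0.9, -3.4]
width: 0.0228
```

Request:
step_arm(
  steps=[8, 25, 0, 0, 0, 0.147, 8, 25, 0, 0, 0, 0.147, 8, 25, 0, 0, 0, 0.147, 4, 25, 0, 0, 0, 0.147, 2, 25, 0, 0, 0, 0.147],
)

```text
time_s: 5.3
ee_pos: [0.6047, -0.0118, 0.1662]
tool_rot: [-179.0, -0.7, -50.2]
ft_force: [0.0, 0.4, -2.1]
width: 0.0232
```

Request:
step_arm(
  steps=[0, 27, 0, 0, 0, 0.147, 0, 27, 0, 0, 0, 0.147, 0, 27, 0, 0, 0, 0.147, 0, 27, 0, 0, 0, 0.147, 0, 27, 0, 0, 0, 0.147],
)

```text
time_s: 5.8
ee_pos: [0.6047, 0.127, 0.1727]
tool_rot: [-179.1, -1.1, -7.2]
ft_force: [0.2, 0.2, -1.7]
width: 0.0232
```

Run:
```python
from h import *
np.set_printoptions(precision=4,suppress=True)
s=snap('scene'); save(s,'scene1.png',(230,110,450,275),3)
o=bot.observe(); print(o['ee_pos'],o['tool_rot'],o['ft_force'],o['width'],o['joints'])
```

```text
[0.6042 0.1325 0.1731] [-178.9523   -1.0552   -6.3776] [-2.6319  6.2172 -1.7494] 0.02340944638018933 [  0.8404  36.0516 -27.2558  96.946   19.8965  50.4117 -40.7346]
```

View pics/scene1.png

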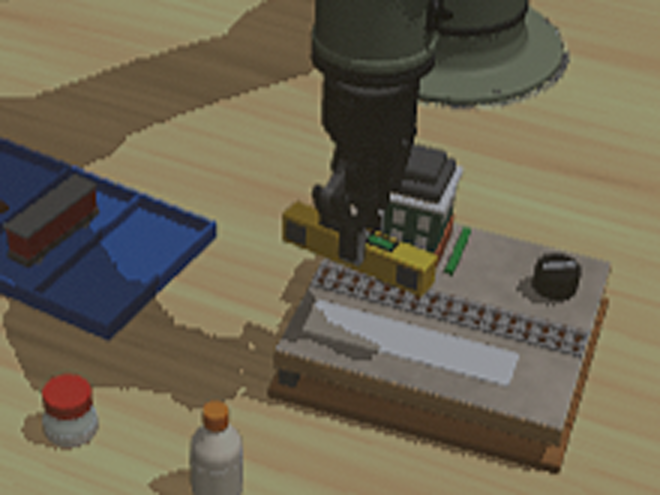

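The level is held about mid-length (crop (355,245)) beside the house, short of the strip. Next I work out the correction.

```bash
cat >> h.py <<'E'
from scipy.spatial.transform import Rotation as Ro
def turn_to(o,rpy): return (Ro.from_euler('xyz',rpy,degrees=True)*Ro.from_euler('xyz',o['tool_rot'],degrees=True).inv()).as_rotvec()
def yellow(n,box,zr):
    s=snap(n); h=cv2.cvtColor(s['pixels'],cv2.COLOR_RGB2HSV)
    m=(h[...,0]>20)&(h[...,0]<32)&(h[...,1]>150)&(h[...,2]>50)&(s['z_map']>0)
    v,u=np.nonzero(m); k=(u>box[0])&(u<box[2])&(v>box[1])&(v<box[3]); u,v=u[k],v[k]
    P=world(s,u,v); k=(P[:,2]>zr[0])&(P[:,2]<zr[1]); return s,P[k]
E
python3 - <<'E'
from h import *
np.set_printoptions(precision=4,suppress=True)
o=bot.observe(); print(o['ee_pos'],o['tool_rot'],turn_to(o,[180,0,6.1]))
s,P=yellow('scene',(315,150,400,215),(.1,.22))
a=np.radians(90+o['tool_rot'][2]); d=np.array([np.cos(a),np.sin(a)])
t=(P[:,:2]-o['ee_pos'][:2])@d; print(len(P),np.percentile(t,[0,2,50,98,100]),np.percentile(P[:,2],[2,98]))
for q in (t<-.05),(t>.05): print(P[q].mean(0) if q.any() else 0)
E
```

```text
[0.6042 0.1325 0.1731] [-178.9523   -1.0552   -6.3776] [-0.0183  0.0185  0.2176]
407 [-0.0709 -0.0679  0.0187  0.0679  0.0686] [0.1428 0.173 ]
[0.6026 0.0717 0.1664]
[0.6144 0.194  0.1636]
```

Request:
step_arm(
  steps=[-2, 23, -10, -0.009, 0.009, 0.11, -2, 22, -15, -0.009, 0.009, 0.108, 0, 0, -20, 0, 0, 0, 0, 0, -10, 0, 0, 0, 0, 0, 0, 0, 0, 0],
)

```text
time_s: 6.4
ee_pos: [0.6011, 0.1742, 0.1211]
tool_rot: [179.7, -0.2, 5.6]
ft_force: [0.4, -0.8, -2.3]
width: 0.023
```

Run:
```python
from h import *
np.set_printoptions(precision=4,suppress=True)
o=bot.observe(); print(o['ee_pos'],o['tool_rot'],o['ft_force'],turn_to(o,[180,0,6.1]))
s,P=yellow('scene',(315,150,420,250),(.07,.16))
a=np.radians(90+o['tool_rot'][2]); d=np.array([np.cos(a),np.sin(a)])
t=(P[:,:2]-[.5997,.178])@d; c=(P[:,:2]-[.5997,.178])@[d[1],-d[0]];print(len(P),np.percentile(t,[0,2,50,98,100]),np.percentile(c,[0,2,98,100]),np.percentile(P[:,2],[1,99]))
for q in (t<-.04),(t>.04): print(P[q].min(0),P[q].max(0))
```

```text
[0.6011 0.1742 0.1211] [179.6924  -0.2475   5.626 ] [ 0.4201 -0.7618 -2.3359] [0.0049 0.0048 0.0083]
412 [-0.075  -0.0729  0.0091  0.0632  0.0635] [-0.0104 -0.0065  0.0154  0.0171] [0.0898 0.1211]
[0.5981 0.1038 0.0885] [0.6221 0.1392 0.122 ]
[0.5831 0.2184 0.0896] [0.611  0.2423 0.1216]
```

Request:
step_arm(
  steps=[-3, 5, -12, 0.005, 0.005, 0.008, 0, 0, -8, 0, 0, 0, 0, 0, -3, 0, 0, 0, 0, 0, 0, 0, 0, 0],
)

```text
time_s: 6.85
ee_pos: [0.5993, 0.1781, 0.0992]
tool_rot: [-180.0, -0.2, 5.9]
ft_force: [-0.6, 0.8, -1.9]
width: 0.0228
```

Request:
step_arm(
  steps=[0, 0, -2, 0, 0, 0, 0, 0, -2, 0, 0, 0, 0, 0, 0, 0, 0, 0],
)

```text
time_s: 7.15
ee_pos: [0.5997, 0.178, 0.0955]
tool_rot: [-180.0, -0.2, 5.9]
ft_force: [-2.0, -0.3, 0.7]
width: 0.0231
```

Request:
step_arm(
  steps=[0, 0, -1, 0, 0, 0, 0, 0, 0, 0, 0, 0],
)

```text
time_s: 7.35
ee_pos: [0.5998, 0.1782, 0.095]
tool_rot: [-180.0, -0.2, 5.9]
ft_force: [-1.6, 0.1, 1.7]
width: 0.0229
```

Request:
step_arm(
  steps=[0, 0, 0, 0, 0, 0, 0, 0, 0, 0, 0, 0, 0, 0, 0, 0, 0, 0, 0, 0, 0, 0, 0, 0],
  hand=130,
)

```text
time_s: 7.75
ee_pos: [0.6002, 0.1782, 0.0952]
tool_rot: [-180.0, -0.3, 5.9]
ft_force: [0.7, -0.1, -0.0]
width: 0.0421
```

Request:
step_arm(
  steps=[0, 0, 10, 0, 0, 0, 0, 0, 30, 0, 0, 0, 0, 0, 45, 0, 0, 0, 0, 0, 45, 0, 0, 0, 0, 0, 0, 0, 0, 0],
)

```text
time_s: 8.25
ee_pos: [0.5989, 0.1783, 0.2317]
tool_rot: [-179.9, -0.2, 5.9]
ft_force: [0.3, -0.2, -0.2]
width: 0.0418
```

Run:
```python
from h import *
np.set_printoptions(precision=4,suppress=True)
o=bot.observe(); print(o['ee_pos'],o['tool_rot'],o['ft_force'],o['width'],o['joints'])
s,P=yellow('scene',(315,150,430,260),(.05,.13))
P=P[P[:,2]>.085]; print(len(P),cv2.minAreaRect(P[:,:2].astype(np.float32)*1000))
save(s,'scene2.png',(310,140,440,270),5)
```

```text
[0.5989 0.1783 0.2317] [-179.9468   -0.1824    5.9324] [ 0.3144 -0.1529 -0.167 ] 0.041829347051935306 [ -1.0686  33.8748 -31.5955  91.9574  19.8067  59.6294 -32.4512]
249 ((600.7843017578125, 176.95806884765625), (27.29435920715332, 137.879638671875), 5.434468746185303)
```

View pics/scene2.png

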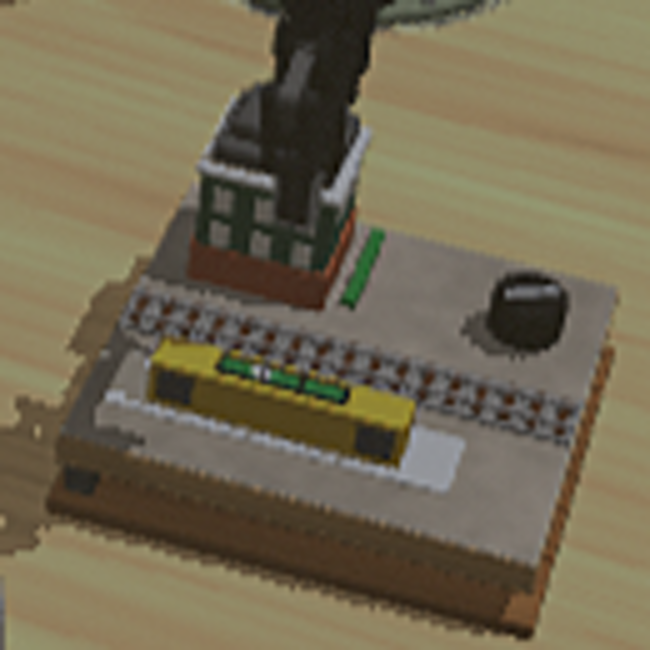

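The level lies on the strip. The bubble (crop (262,373)) sits left of the vial's middle (about (284,381)), towards the hinge side as it should. Next I measure the bubble and the knob.

```bash
cat >> h.py <<'E'
def avg(n,N):
    L=[snap(n) for _ in range(N)]; s=L[-1]; s['pixels']=np.mean([l['pixels'] for l in L],0); 
    s['z_map']=np.median([l['z_map'] for l in L],0); return s
C=np.array([.600,.1775,.0935]); A=np.radians(96)
def bubble(s,verbose=False):
    "bubble offset in mm from mid-vial, + towards the foot side"
    d=np.array([np.cos(A),np.sin(A),-.02]); e=np.array([np.sin(A),-np.cos(A),0])
    t=np.arange(-70,70,.5); w=np.arange(-12,12.1,.5)
    G=np.array([[proj(s,C+d*a/1000+e*b/1000) for a in t] for b in w]).astype(np.float32)
    im=cv2.remap(s['pixels'].astype(np.float32),G[...,0],G[...,1],cv2.INTER_LINEAR)
    cv2.imwrite('pics/vial.png',cv2.resize(np.clip(im,0,255)[...,::-1].astype(np.uint8),None,fx=2.5,fy=5))
    return t,w,im
E
python3 - <<'E'
from h import *
np.set_printoptions(precision=1,suppress=True,linewidth=160)
s=avg('scene',20); np.savez('b0.npz',pixels=s['pixels'])
t,w,im=bubble(s)
r,g,b=im[...,0],im[...,1],im[...,2]
grn=(g-r)  # green vial: g>>r
prof=np.clip(g-r,0,None).mean(1); print('w prof',prof[::4])
k=np.argsort(prof)[-9:]; print('w',w[k].mean())
for nm,x in('g-r',g-r),('b',b),('r',r): print(nm,x[k].mean(0)[20:-20:4])
z=s['z_map'];v,u=np.mgrid[190:215,400:430];P=world(s,u.ravel(),v.ravel());px=s['pixels'][190:215,400:430].max(-1).ravel()
K=P[(px<75)&(P[:,2]>.068)]; T=K[K[:,2]>K[:,2].max()-.006]
np.set_printoptions(precision=4)
for q in(K,T): print('knob',len(q),cv2.minEnclosingCircle(q[:,:2].astype(np.float32)*1000),q.mean(0),q[:,2].max())
for h in(0.085,0.088,.091): print(at_z(s,*cams.landmark_of('scene','foot_top')[0]['uv'],h))
E
```

```text
w prof [ 0.   0.   0.   0.3  5.1 14.9 20.4 20.3 15.9  8.7  1.5  0.   0. ]
w 1.0
g-r [-10.5 -10.6 -10.6 -10.4 -10.4 -10.5 -10.6 -10.7 -10.8 -10.9 -11.7 -11.9  -1.1  25.7  47.7  51.2  49.5  54.1  50.3  50.4  49.4  26.   10.9   0.7  -1.6  -0.6
  22.   48.3  56.6  52.8  50.8  50.5  56.6  47.5  27.    9.6  45.7  58.   55.9  50.   49.1  52.1  56.8  57.5  53.5  46.2  29.4   1.4 -10.2 -12.9 -11.8 -11.5
 -11.6 -11.6 -11.5 -11.6 -11.6 -11.6 -11.6 -11.6]
b [ 52.   51.8  51.8  51.5  51.8  51.9  51.9  51.7  51.9  52.4  52.8  45.3  38.   41.3  50.4  52.5  51.7  54.3  52.   48.9  55.   96.8 135.8 133.1  84.2 130.7
 110.4  71.4  61.6  53.6  51.8  52.   55.   50.8  41.   33.9  49.9  55.5  54.8  52.5  51.9  52.9  55.   56.1  54.2  50.4  41.5  28.5  42.4  50.8  51.2  50.9
  50.5  50.3  50.3  50.3  50.4  50.2  50.   50.3]
r [147.  146.5 146.4 146.2 146.4 146.5 146.5 146.3 146.6 148.2 152.9 127.9  79.5  40.6  40.5  42.6  43.3  45.2  44.4  41.1  46.7  95.3 133.6 132.1  83.1 123.7
 101.4  61.4  49.3  44.2  43.4  42.8  44.4  44.7  40.   36.3  43.   45.3  45.6  45.3  44.9  43.6  44.5  45.7  45.2  42.3  32.6  29.8 114.2 151.9 149.2 146.8
 146.4 146.3 146.3 146.2 146.2 146.3 146.2 146.3]
knob 158 ((466.1126403808594, 270.4845275878906), 21.25507354736328) [0.4758 0.2726 0.0825] 0.09009747639953443
knob 84 ((466.9117126464844, 270.71905517578125), 20.561128616333008) [0.4712 0.2719 0.0881] 0.09009747639953443
[0.4555 0.2689 0.085 ]
[0.4593 0.2696 0.088 ]
[0.4631 0.2703 0.091 ]
```

View pics/vial.png

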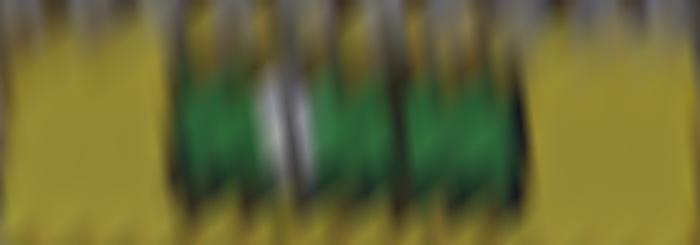

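By the profile the bubble stands about 11.5 mm towards the hinge (1.64°), so the knob needs about 1.96 rad clockwise. The knob is near (0.468, 0.270) with its top at about 0.089.

Request:
step_arm(
  steps=[-22, 15, 0, 0, 0, 0.135, -22, 15, 0, 0, 0, 0.135, -22, 15, 0, 0, 0, 0.135, -22, 15, 0, 0, 0, 0.135, -22, 16, 0, 0, 0, 0.135],
  hand=0,
)

```text
time_s: 9.95
ee_pos: [0.4857, 0.2527, 0.225]
tool_rot: [179.9, 0.2, 45.6]
ft_force: [0.2, 0.1, -0.1]
width: 0.0857
```

Request:
step_arm(
  steps=[-21, 16, 0, 0, 0, 0.135, 0, 0, -20, 0, 0, 0.134, 0, 0, -40, 0, 0, 0, 0, 0, -30, 0, 0, 0, 0, 0, 0, 0, 0, 0],
)

```text
time_s: 10.45
ee_pos: [0.4612, 0.2724, 0.1345]
tool_rot: [179.8, -0.0, 62.3]
ft_force: [-0.2, -0.1, 0.6]
width: 0.0856
```

Run:
```python
from h import *
np.set_printoptions(precision=4,suppress=True)
o=bot.observe(); print(o['ee_pos'],o['tool_rot'],o['ft_force'],o['width'],o['joints'],turn_to(o,[180,0,60]))
s=snap('scene'); save(s,'scene3.png',(310,130,450,270),5)
p=proj(s,[.468,.270,.089]); print((p-[310,130])*5, (proj(s,o['ee_pos'])-[310,130])*5)
```

```text
[0.4612 0.2724 0.1345] [179.7571  -0.0339  62.3066] [-0.2022 -0.1213  0.6338] 0.08559605312912902 [ -6.3877  37.01   -42.7214 109.5193  34.3612  46.8614  -5.4922] [ 0.0015  0.004  -0.0403]
[526.6933 340.1909] [547.7086 269.0829]
```

View pics/scene3.png

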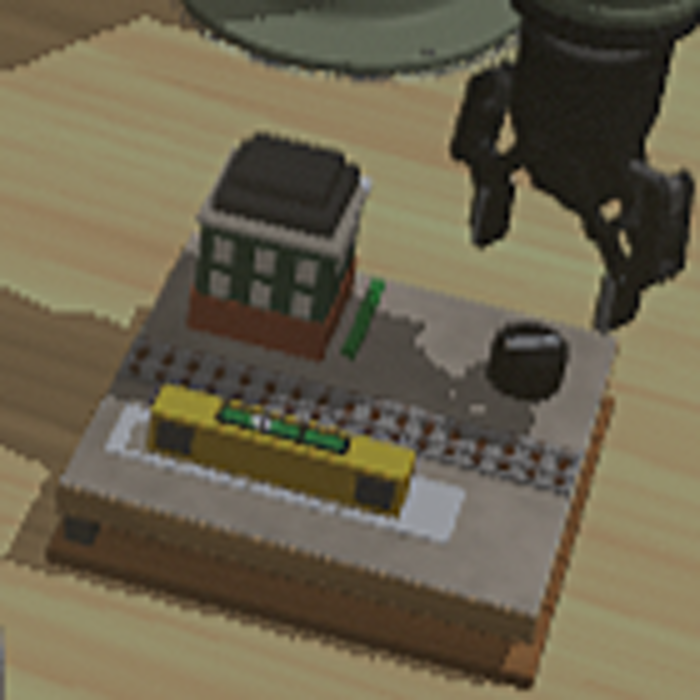

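The knob top's centre is at crop (528,342), matching my estimate projected at (527,340). The bubble still stands left, at (262,424), and the gripper is above and slightly behind the knob.

Request:
step_arm(
  steps=[7, -3, -20, 0, 0, -0.03, 0, 0, -17, 0, 0, 0, 0, 0, -10, 0, 0, 0, 0, 0, -3, 0, 0, 0, 0, 0, 0, 0, 0, 0],
)

```text
time_s: 11.0
ee_pos: [0.4709, 0.272, 0.0899]
tool_rot: [179.5, -0.4, 60.6]
ft_force: [-0.5, -0.4, 1.1]
width: 0.0855
```

Request:
step_arm(
  steps=[0, 0, 0, 0, 0, 0, 0, 0, 0, 0, 0, 0, 0, 0, 0, 0, 0, 0, 0, 0, 0, 0, 0, 0, 0, 0, 0, 0, 0, 0],
  hand=255,
)

```text
time_s: 11.5
ee_pos: [0.4696, 0.2691, 0.092]
tool_rot: [179.4, -0.1, 60.6]
ft_force: [2.5, 6.6, -8.0]
width: 0.0381
```

Grip is too high on the knob; reopen and go lower.

Request:
step_arm(
  steps=[0, 0, 0, 0, 0, 0, 0, 0, 0, 0, 0, 0, 0, 0, 0, 0, 0, 0],
  hand=60,
)

```text
time_s: 11.8
ee_pos: [0.4699, 0.2693, 0.0925]
tool_rot: [179.4, -0.1, 60.5]
ft_force: [0.4, -1.0, -0.2]
width: 0.0652
```

Request:
step_arm(
  steps=[0, 0, -6, 0, 0, 0, 0, 0, -4, 0, 0, 0, 0, 0, 0, 0, 0, 0],
)

```text
time_s: 12.1
ee_pos: [0.4701, 0.2695, 0.0816]
tool_rot: [179.4, -0.2, 60.5]
ft_force: [-0.9, 0.8, 0.8]
width: 0.0654
```

Request:
step_arm(
  steps=[0, 0, 0, 0, 0, 0, 0, 0, 0, 0, 0, 0, 0, 0, 0, 0, 0, 0, 0, 0, 0, 0, 0, 0],
  hand=255,
)

```text
time_s: 12.5
ee_pos: [0.4696, 0.269, 0.0818]
tool_rot: [179.4, -0.0, 60.6]
ft_force: [1.0, 2.1, -4.0]
width: 0.0386
```

Request:
step_arm(
  steps=[0, 0, 0.3, 0, 0, -0.1, 0, 0, 0.3, 0, 0, -0.1, 0, 0, 0.3, 0, 0, -0.1, 0, 0, 0.3, 0, 0, -0.1, 0, 0, 0.3, 0, 0, -0.1],
)

```text
time_s: 13.0
ee_pos: [0.4687, 0.2676, 0.0833]
tool_rot: [179.3, 0.1, 31.0]
ft_force: [-2.9, -2.5, 1.8]
width: 0.0389
```

Request:
step_arm(
  steps=[0, 0, 0.3, 0, 0, -0.1, 0, 0, 0.3, 0, 0, -0.1, 0, 0, 0.3, 0, 0, -0.1, 0, 0, 0.3, 0, 0, -0.1, 0, 0, 0.3, 0, 0, -0.1],
)

```text
time_s: 13.5
ee_pos: [0.4671, 0.2668, 0.0848]
tool_rot: [179.2, 0.2, 1.2]
ft_force: [-4.3, -0.9, 0.5]
width: 0.0386
```

Request:
step_arm(
  steps=[0, 0, 0.3, 0, 0, -0.1, 0, 0, 0.3, 0, 0, -0.1, 0, 0, 0.3, 0, 0, -0.1, 0, 0, 0.3, 0, 0, -0.1, 0, 0, 0.3, 0, 0, -0.1],
)

```text
time_s: 14.0
ee_pos: [0.4654, 0.2667, 0.0863]
tool_rot: [179.1, 0.3, -28.5]
ft_force: [-3.9, 1.0, -0.7]
width: 0.039
```

Request:
step_arm(
  steps=[0, 0, 0, 0, 0, 0, 0, 0, 0, 0, 0, 0],
)

```text
time_s: 14.2
ee_pos: [0.4653, 0.2668, 0.0865]
tool_rot: [179.1, 0.3, -28.4]
ft_force: [0.9, -0.1, -1.3]
width: 0.0381
```

```bash
cat >> h.py <<'E'
def report(s):
    t,w,im=bubble(s); k=slice(18,33); r=im[k,:,0].mean(0); gr=(im[k,:,1]-im[k,:,0]).mean(0)
    print('t',t[60:220:2]); print('r',np.round(r[60:220:2])); print('g-r',np.round(gr[60:220:2]))
E
python3 - <<'E'
from h import *
np.set_printoptions(precision=4,suppress=True,linewidth=200)
o=bot.observe(); print(o['ee_pos'],o['tool_rot'],o['ft_force'])
snap('scene') and [snap('scene') for _ in range(6)]
s=avg('scene',14); np.savez('b1.npz',pixels=s['pixels']); report(s)
print('first'); s['pixels']=np.load('b0.npz')['pixels']; report(s)
E
```

```text
[0.4653 0.2668 0.0865] [179.1363   0.2998 -28.414 ] [ 0.8576 -0.0916 -1.291 ]
t [-40. -39. -38. -37. -36. -35. -34. -33. -32. -31. -30. -29. -28. -27. -26. -25. -24. -23. -22. -21. -20. -19. -18. -17. -16. -15. -14. -13. -12. -11. -10.  -9.  -8.  -7.  -6.  -5.  -4.  -3.  -2.
  -1.   0.   1.   2.   3.   4.   5.   6.   7.   8.   9.  10.  11.  12.  13.  14.  15.  16.  17.  18.  19.  20.  21.  22.  23.  24.  25.  26.  27.  28.  29.  30.  31.  32.  33.  34.  35.  36.  37.
  38.  39.]
r [147. 124.  90.  61.  46.  39.  37.  38.  40.  42.  43.  43.  43.  43.  44.  44.  44.  43.  42.  42.  42.  43.  43.  41.  40.  37.  33.  30.  41.  72. 106. 124. 130. 134. 133. 133. 132. 128. 121.
 103.  79.  57.  47.  42.  40.  38.  37.  37.  38.  40.  40.  41.  42.  42.  43.  42.  41.  42.  43.  43.  42.  41.  41.  41.  43.  43.  42.  41.  40.  35.  29.  28.  45.  79. 116. 139. 150. 153.
 151. 150.]
g-r [-12. -12. -10.  -2.  13.  31.  44.  49.  50.  48.  44.  42.  41.  43.  44.  45.  47.  49.  49.  49.  47.  45.  43.  39.  33.  27.  24.  25.  25.  18.   7.   1.   0.   0.   1.   0.  -0.   1.   6.
  16.  29.
[... 723 characters left out ...]
 95. 112. 130. 139. 125.  98.  85.  98. 117. 118.  96.  73.  61.  54.  49.  45.  44.
  45.  47.  47.  45.  45.  44.  45.  44.  43.  40.  37.  38.  40.  44.  46.  46.  45.  44.  44.  47.  49.  50.  48.  46.  45.  45.  44.  44.  44.  45.  47.  47.  43.  36.  30.  38.  74. 119. 147.
 152. 151.]
g-r [-12. -12. -12. -10.  -3.   9.  22.  34.  44.  47.  46.  46.  47.  49.  50.  48.  45.  44.  45.  47.  43.  33.  23.  16.   9.   4.   1.  -1.  -2.  -2.  -0.   7.  21.  35.  45.  50.  52.  49.  47.
  45.  44.  44.  45.  49.  51.  49.  43.  35.  23.  10.  10.  24.  41.  50.  53.  54.  50.  46.  43.  41.  41.  43.  46.  49.  52.  53.  52.  49.  47.  44.  39.  33.  24.  12.   1.  -6. -11. -13.
 -13. -12.]
```

The bubble moved 9.4 mm (9.1 expected for 89°), leaving about −2.3 mm, so 0.38 rad more.

Request:
step_arm(
  steps=[0, 0, 0.3, 0, 0, -0.095, 0, 0, 0.3, 0, 0, -0.095, 0, 0, 0.3, 0, 0, -0.095, 0, 0, 0.3, 0, 0, -0.095, 0, 0, 0, 0, 0, 0],
)

```text
time_s: 15.75
ee_pos: [0.4641, 0.2674, 0.0876]
tool_rot: [179.1, 0.4, -51.1]
ft_force: [0.2, -1.2, -0.4]
width: 0.039
```

Request:
step_arm(
  steps=[0, 0, 0, 0, 0, 0, 0, 0, 0, 0, 0, 0, 0, 0, 0, 0, 0, 0],
  hand=0,
)

```text
time_s: 16.05
ee_pos: [0.4643, 0.2676, 0.0877]
tool_rot: [179.1, 0.4, -50.7]
ft_force: [-0.0, -1.1, 0.1]
width: 0.0799
```

Request:
step_arm(
  steps=[0, 0, 15, 0, 0, 0, 0, 0, 40, 0, 0, 0, 0, 0, 45, 0, 0, 0, 0, 0, 45, 0, 0, 0, 0, 0, 0, 0, 0, 0],
)

```text
time_s: 16.55
ee_pos: [0.4633, 0.2667, 0.2371]
tool_rot: [179.0, 0.5, -50.4]
ft_force: [-0.5, 0.0, -1.1]
width: 0.0851
```

Run:
```python
from h import *
np.set_printoptions(precision=4,suppress=True,linewidth=200)
o=bot.observe(); print(o['ee_pos'],o['tool_rot'],o['ft_force'],o['joints'],turn_to(o,[180,0,6]))
s=avg('scene',20); np.savez('b2.npz',pixels=s['pixels']); report(s)
save(s,'scene4.png',(310,130,450,270),5)
p=s['pixels'].astype(np.uint8); h=cv2.cvtColor(p,cv2.COLOR_RGB2HSV)
m=(h[...,0]>20)&(h[...,0]<32)&(h[...,1]>140)&(s['z_map']>0); m[:,:315]=0;m[:,430:]=0;m[:150]=0;m[250:]=0
v,u=np.nonzero(m);P=world(s,u,v);P=P[P[:,2]>.087];print(len(P),cv2.minAreaRect(P[:,:2].astype(np.float32)*1000),np.median(P[:,2]))
```

```text
[0.4633 0.2667 0.2371] [178.9759   0.4637 -50.4235] [-0.4623  0.0029 -1.0775] [-25.0322  23.8112 -14.6119 104.9633   6.7561  53.1431 -93.0328] [ 0.014  -0.0148  0.9847]
t [-40. -39. -38. -37. -36. -35. -34. -33. -32. -31. -30. -29. -28. -27. -26. -25. -24. -23. -22. -21. -20. -19. -18. -17. -16. -15. -14. -13. -12. -11. -10.  -9.  -8.  -7.  -6.  -5.  -4.  -3.  -2.
  -1.   0.   1.   2.   3.   4.   5.   6.   7.   8.   9.  10.  11.  12.  13.  14.  15.  16.  17.  18.  19.  20.  21.  22.  23.  24.  25.  26.  27.  28.  29.  30.  31.  32.  33.  34.  35.  36.  37.
  38.  39.]
r [122.  93.  65.  46.  39.  38.  38.  39.  40.  43.  45.  45.  45.  44.  44.  43.  42.  41.  40.  41.  42.  43.  44.  42.  40.  38.  37.  37.  38.  38.  43.  62.  93. 119. 127. 127. 126. 124. 124.
 120. 109.  94.  73.  56.  45.  42.  38.  36.  37.  39.  38.  39.  41.  42.  43.  45.  47.  46.  45.  43.  41.  39.  39.  41.  42.  44.  46.  47.  45.  40.  33.  31.  46.  82. 117. 139. 149. 151.
 150. 149.]
g-r [-11. -10.  -7.   1.  17.  34.  42.  44.  45.  46.  45.  43.  41.  41.  42.  42.  41.  41.  42.  44.  45.  46.  43.  35.  23.  17.  20.  27.  34.  37.  38.  29.  14.   1.  -2.  -1.  -0.  -1.  -1.
  -0.   5.  14.  27.  37.  40.  29.  14.   7.  14.  24.  33.  39.  43.  43.  42.  40.  37.  36.  35.  35.  36.  37.  39.  41.  42.  41.  40.  39.  38.  31.  18.   6.  -1.  -7. -11. -12. -12. -12.
 -12. -11.]
284 ((600.3909912109375, 175.44168090820312), (24.433462142944336, 138.35264587402344), 5.988974094390869) 0.09443959159861759[ WARN:0@33.063] global loadsave.cpp:1063 imwrite_ Unsupported depth image for selected encoder is fallbacked to CV_8U.
```

View pics/scene4.png

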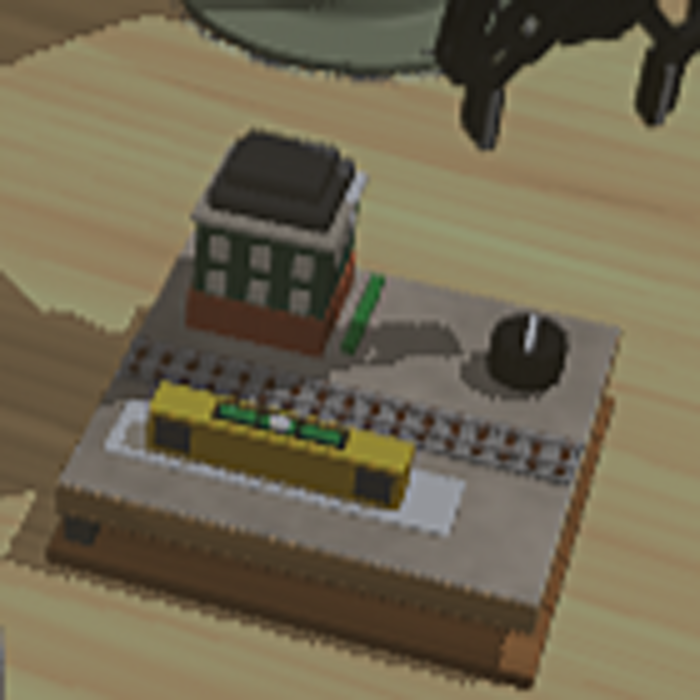

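The bubble (crop (281,423)) stands between the lines, within about 0.5 mm of the middle, and the level lies on the strip untouched. Now I shut the gripper and go above the level.

Request:
step_arm(
  steps=[27, -18, 0, 0.003, -0.003, 0.14, 27, -18, 0, 0.003, -0.003, 0.14, 27, -18, 0, 0.003, -0.003, 0.14, 28, -18, 0, 0.003, -0.003, 0.14, 28, -19, 0, 0.002, -0.003, 0.14],
  hand=255,
)

```text
time_s: 18.05
ee_pos: [0.5998, 0.1754, 0.2328]
tool_rot: [179.7, 0.2, -8.6]
ft_force: [-0.2, 0.3, -0.3]
width: 0.0118
```

Request:
step_arm(
  steps=[0, 0, -25, 0, 0, 0.14, 0, 0, -30, 0, 0, 0.13, 0, 0, -25, 0, 0, 0, 0, 0, -10, 0, 0, 0, 0, 0, 0, 0, 0, 0],
)

```text
time_s: 18.55
ee_pos: [0.6042, 0.17, 0.1398]
tool_rot: [179.7, 0.1, 7.4]
ft_force: [0.4, -0.7, 0.4]
width: 0.0
```

Request:
step_arm(
  steps=[-4, 6, -10, 0, 0, 0, 0, 0, -5, 0, 0, 0, 0, 0, -2, 0, 0, 0, 0, 0, 0, 0, 0, 0],
)

```text
time_s: 18.95
ee_pos: [0.6008, 0.1779, 0.1245]
tool_rot: [179.8, -0.1, 7.4]
ft_force: [0.9, -0.1, 0.2]
width: -0.0002
```

Request:
step_arm(
  steps=[0, 0, -1, 0, 0, 0, 0, 0, -1, 0, 0, 0, 0, 0, 0, 0, 0, 0],
)

```text
time_s: 19.25
ee_pos: [0.6013, 0.178, 0.1235]
tool_rot: [179.8, -0.2, 7.3]
ft_force: [-0.4, -0.1, 0.4]
width: 0.0006
```

Request:
step_arm(
  steps=[0, 0, -2, 0, 0, 0, 0, 0, -2, 0, 0, 0, 0, 0, 0, 0, 0, 0],
)

```text
time_s: 19.55
ee_pos: [0.6015, 0.1779, 0.1194]
tool_rot: [179.8, -0.3, 7.3]
ft_force: [-0.1, 0.4, 0.2]
width: 0.0002
```

Request:
step_arm(
  steps=[0, 0, -1, 0, 0, 0, 0, 0, -1, 0, 0, 0, 0, 0, 0, 0, 0, 0],
)

```text
time_s: 19.85
ee_pos: [0.6015, 0.1778, 0.1171]
tool_rot: [179.8, -0.2, 7.3]
ft_force: [-0.3, 0.5, 0.2]
width: 0.0002
```

Request:
step_arm(
  steps=[0, 0, -1, 0, 0, 0, 0, 0, 0, 0, 0, 0],
)

```text
time_s: 20.05
ee_pos: [0.6016, 0.1778, 0.1161]
tool_rot: [179.8, -0.3, 7.3]
ft_force: [0.5, 0.2, 0.2]
width: 0.0002
```

Request:
step_arm(
  steps=[0, 0, -0.5, 0, 0, 0, 0, 0, 0, 0, 0, 0],
)

```text
time_s: 20.25
ee_pos: [0.6017, 0.1779, 0.1161]
tool_rot: [179.8, -0.3, 7.3]
ft_force: [-0.3, -0.4, 0.1]
width: 0.0002
```

Request:
step_arm(
  steps=[0, 0, -1, 0, 0, 0, 0, 0, 0, 0, 0, 0],
)

```text
time_s: 20.45
ee_pos: [0.602, 0.178, 0.1162]
tool_rot: [179.8, -0.3, 7.3]
ft_force: [0.6, -0.3, -0.5]
width: -0.0006
```

Request:
step_arm(
  steps=[0, 0, -0.7, 0, 0, 0, 0, 0, 0, 0, 0, 0],
)

```text
time_s: 20.65
ee_pos: [0.6021, 0.178, 0.1161]
tool_rot: [179.8, -0.4, 7.3]
ft_force: [0.1, -0.0, 1.0]
width: -0.0
```

Request:
step_arm(
  steps=[0, 0, -0.7, 0, 0, 0, 0, 0, 0, 0, 0, 0],
)

```text
time_s: 20.85
ee_pos: [0.6023, 0.1781, 0.116]
tool_rot: [179.8, -0.4, 7.3]
ft_force: [-0.0, -0.7, 0.3]
width: -0.0002
```

Contact is at 0.116. A zero row resets the target to the measured pose, so the last row itself must carry the push.

Request:
step_arm(
  steps=[0, 0, -2, 0, 0, 0],
)

```text
time_s: 20.95
ee_pos: [0.6028, 0.1782, 0.1157]
tool_rot: [179.7, -0.5, 7.3]
ft_force: [-14.9, -6.9, 54.2]
width: -0.0
```

Run:
```python
from h import *
np.set_printoptions(precision=3,suppress=True)
for i in range(5): s=snap('scene'); print(bot.observe()['ft_force'],bot.observe()['ee_pos'])
```

```text
[-9.791 -3.945 31.433] [0.603 0.178 0.116]
[-10.405  -4.549  33.21 ] [0.603 0.178 0.116]
[-9.429 -4.723 32.711] [0.603 0.178 0.116]
[-9.106 -4.514 32.55 ] [0.603 0.178 0.116]
[-9.702 -4.202 32.507] [0.603 0.178 0.116]
```

Request:
step_arm(
  steps=[0, 0, -0.7, 0, 0, 0],
)

```text
time_s: 21.3
ee_pos: [0.6027, 0.1782, 0.1161]
tool_rot: [179.7, -0.5, 7.3]
ft_force: [-4.3, -2.1, 8.4]
width: 0.0001
```

Run:
```python
from h import *
np.set_printoptions(precision=3,suppress=True,linewidth=200)
L=[]
F=[]
for i in range(20): L.append(snap('scene')); F.append(bot.observe()['ft_force'])
print(np.array(F)[::4],np.mean(F[10:],0),bot.observe()['ee_pos'],bot.observe()['time_s'])
s=L[-1]; s['pixels']=np.mean([l['pixels'] for l in L],0); report(s); save(s,'scene5.png',(310,130,450,270),5)
p=s['pixels'].astype(np.uint8); h=cv2.cvtColor(p,cv2.COLOR_RGB2HSV)
m=(h[...,0]>20)&(h[...,0]<32)&(h[...,1]>140)&(s['z_map']>0); m[:,:315]=0;m[:,430:]=0;m[:150]=0;m[250:]=0
v,u=np.nonzero(m);P=world(s,u,v);P=P[P[:,2]>.087];print(len(P),cv2.minAreaRect(P[:,:2].astype(np.float32)*1000))
```

```text
[[-7.597 -1.653 18.779]
 [-6.196 -2.039 19.664]
 [-6.775 -2.885 20.309]
 [-5.851 -2.143 19.582]
 [-8.162 -2.22  19.073]] [-6.847 -2.622 19.669] [0.603 0.178 0.116] 22.3
t [-40. -39. -38. -37. -36. -35. -34. -33. -32. -31. -30. -29. -28. -27. -26. -25. -24. -23. -22. -21. -20. -19. -18. -17. -16. -15. -14. -13. -12. -11. -10.  -9.  -8.  -7.  -6.  -5.  -4.  -3.  -2.
  -1.   0.   1.   2.   3.   4.   5.   6.   7.   8.   9.  10.  11.  12.  13.  14.  15.  16.  17.  18.  19.  20.  21.  22.  23.  24.  25.  26.  27.  28.  29.  30.  31.  32.  33.  34.  35.  36.  37.
  38.  39.]
r [ 88.  68.  49.  37.  33.  33.  33.  34.  34.  35.  36.  36.  35.  36.  36.  36.  36.  35.  34.  34.  35.  36.  36.  34.  33.  34.  39.  47.  51.  48.  44.  39.  35.  33.  33.  34.  34.  34.  34.
  34.  33.  31.  30.  30.  33.  40.  51.  60.  65.  63.  56.  48.  43.  41.  42.  43.  43.  43.  43.  42.  40.  38.  39.  40.  42.  43.  43.  43.  42.  38.  32.  30.  46.  81. 116. 138. 148. 151.
 149. 148.]
g-r [-16. -12.  -7.  -1.   9.  18.  23.  24.  26.  25.  23.  21.  21.  22.  23.  23.  22.  22.  23.  25.  25.  23.  22.  18.  13.   8.   6.   5.   5.   3.  -0.  -2.  -2.  -3.  -3.  -3.  -3.  -2.  -2.
  -2.  -2.  -3.  -3.  -3.  -3.  -3.  -3.  -3.  -2.   0.  11.  27.  40.  44.  43.  41.  39.  40.  40.  39.  38.  38.  40.  42.  42.  42.  40.  39.  38.  31.  18.   6.  -1.  -7. -11. -12. -12. -12.
 -12. -12.]
262 ((602.66357421875, 175.92327880859375), (28.081348419189453, 137.81845092773438), 5.932938098907471)[ WARN:0@36.620] global loadsave.cpp:1063 imwrite_ Unsupported depth image for selected encoder is fallbacked to CV_8U.
```

View pics/scene5.png

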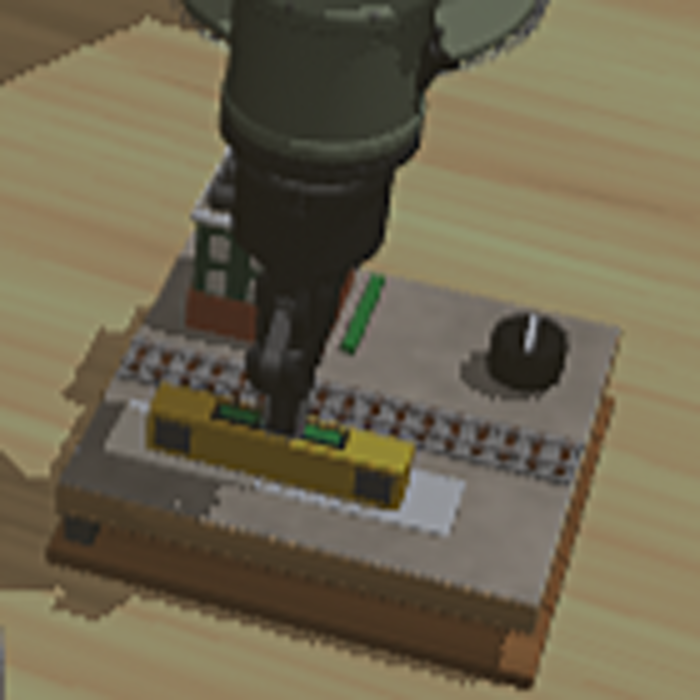

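Request:
step_arm(
  steps=[0, 0, -0.1, 0, 0, 0],
)

```text
time_s: 22.4
ee_pos: [0.6025, 0.1781, 0.1161]
tool_rot: [179.7, -0.5, 7.3]
ft_force: [-0.1, -0.6, 0.3]
width: 0.0003
```

Run:
```python
from h import *
np.set_printoptions(precision=3,suppress=True,linewidth=200)
L=[];F=[]
for i in range(14): L.append(snap('scene')['pixels']); F.append(bot.observe()['ft_force'])
print(np.mean(F[:5],0),np.mean(F[8:],0),bot.observe()['ee_pos'])
a=np.load('b2.npz')['pixels'].mean(-1).astype(np.float32); b=np.mean(L,0).mean(-1).astype(np.float32)
for n,(u,v) in dict(levfoot=(388,226),levhinge=(344,216),knob=(415,201),deckcorner=(420,250),hingecorner=(326,235),base=(400,262)).items():
    w=a[v-9:v+10,u-9:u+10];  q=b[v-9:v+10,u-9:u+10]; print(n,cv2.phaseCorrelate(w,q,cv2.createHanningWindow((19,19),cv2.CV_32F)))
```

```text
[-2.249 -1.094  7.796] [-2.538 -0.765  8.681] [0.603 0.178 0.116]
levfoot ((0.01903094080481793, -0.003595473690053197), 1.0036563134193421)
levhinge ((0.14012067312394727, -0.3960263703400937), 0.9355036520957947)
knob ((-0.026917365353071432, -0.012593564890652331), 0.9997684720158577)
deckcorner ((0.006250538615208967, -0.016305060902558566), 0.999882980287075)
hingecorner ((-0.03645449441409099, -0.1019428504479638), 1.0505846121907234)
base ((0.002640772858434559, 0.0030825379838823608), 1.0038433653488754)
```

```bash
python3 -c "
from h import *
print(bot.observe()['ft_force'],bot.observe()['time_s']); print(bot.close_job())"
```

```text
[-2.65391768 -1.25617959  9.12847541] 23.1
the job is handed in; nothing more can be done
None
```

I handed the job in at 23.1 s with the gripper still pressing down on the level; no verdict was reported. I took the level from the tray, laid it on the strip and let go. I then turned the knob about 112° clockwise in one turn (after re-gripping it lower), let go, and pressed the level with the shut fingertips.

**Last checks**
- **Bubble:** before pressing, it stood within about 0.5 mm of midway between the lines; it started about 11.5 mm off.
- **Level position:** its centre measured about 2–3 mm from the strip's middle, and its direction was within about 0.2° of the strip's.
- **Push:** a steady 9 N or so downward from the fingers, so about 11 N on the module with the level's weight.

**What was less certain**
- While pressing, the fingers hid the bubble, so I checked the tilt indirectly. The knob, the deck corner and the foot end of the level had moved less than 0.03 px since the bubble reading.
- The hinge end of the level read a 0.4 px shift and the deck's hinge corner 0.1 px. I put both down to the arm's shadow there but did not confirm it.
- My first push was too strong, peaking at about 54 N at the wrist (about 32 N held) before I reduced it. That is under the 120 N wrist limit. The push went through the fingertips, so I took the 40 N limit on the arm and gripper body not to apply.
- I did not measure afterwards whether the other things in the scene had moved; nothing pointed to it.

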